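Take the unscrewed track tile out of its dovetails

ROBOT

A 6-joint arm with a two-finger parallel gripper is mounted at the origin on a cart in front of the work surface, level with it; the furniture and walls round the work are solid. World frame = base frame: x ahead of the robot, y to its left, z up, the work surface at z = 0. Lengths are in m, angles in rad, forces in N, time in s.
With the tool pointing down it reaches from about 0.3 to 0.775 m from the base axis. Payload 14.6 kg.
Tool frame: the origin (TCP) lies midway between the tips of the shut fingers; the grasp point (between the pads) lies 19 mm behind it (grasp_offset is the distance from the TCP to the grasp point, in m); z points along the fingers, y is the line along which they close (so a half turn about z gives the same grasp; the last joint's range is limited). The gripper opens to 94 mm and grips with 3 to 60 N. Pads are 16 mm wide; open, the fingers measure 119 mm over their backs; the gripper's body (75 mm by 177 mm) begins 78 mm behind the grasp point.
Start: joints at [-1.342, 0.3, 1.521, -0, 1.321, -0.067], TCP at [0.16, -0.526, 0.205] pointing down, gripper open.
Joint ranges: [-3.03, 3.03], [-0.79, 2.21], [0.23, 2.52], [-1.04, 4.18], [0, 3.07], [-2.55, 2.55]. Speed limits (rad/s): [2.22, 2.22, 2.57, 3.14, 3.14, 3.14].

INTERFACE

Orientations are given as [roll, pitch, yaw] about the fixed x, y, z axes, in that order (R = Rz(yaw) Ry(pitch) Rx(roll)).
In Python, from station import * gives the robot as it stands. The module is installed in compiled form; this text tells all that it offers.
- The arm moves only by the tool send_rows, never from a script. Its argument "rows" is a list of rows, each an object of numbers: "dx", "dy", "dz": the shift along the tool's x, y, z in mm; "roll": the turn about the tool's z in degrees; "jaw": the closure, from -1 (fully open) to 1 (shut). In form: [{"dx": .., "dy": .., "dz": .., "roll": .., "jaw": ..}, ...]. A call has 1 to 12 rows; each row shifts and turns the commanded pose from where the row before left it, along the tool's axes as they then stand; what a row does not reach is not made up. A row lasts 1/12 s, in which the tool goes at most 41.7 mm and 7.16 degrees, less where a joint would pass 70% of its speed; a pose out of reach is approached as far as the arm can. A call is refused whole if a number of a shift passes 41.7 or a number of a turn 7.16, either way. A call with a gripper value outside its range is refused whole. The fingers move at their own pace and stop on an object; "force" is the grip in N (left out, the last holds). Time passes only in rows, so rows that do not move let the fingers close. It gives the time, the measured TCP pose, the force, the opening and the grip force at its end, in the units of the state.
- get_obs(): the state, without advancing time (a new reading comes with each control period).
- camera(name): name is "scene" or "side" or "wrist"; returns a dict with "frame" (384x512x3 uint8, red, green, blue), "z_map" (384x512 float32, m along the optical axis (not along the pixel's ray), 0 where there is no reading), "camera_matrix" (3x3 intrinsics, pixels), "rvec" (rotation vector, rad) and "tvec" (3), from world to camera coordinates, as OpenCV has them. Camera axes: x right, y down, z forward; pixel columns grow to the right and rows downward; lengths in m; the calibration is good to about 2 mm. A picture is of the moment at which its call begins.
- hand_in(): hands the job in; it is judged then, once.
The state is a dict: "time_s": time; "qpos": joint angles; "joint_vel": joint speeds; "tau": joint torques, N m; "ee_pos": TCP position; "eef_rot": TCP orientation; "force": force on the tool from outside, world axes, zero at the start; "moment": the same for the moment, N m; "grip_width": finger opening in m; "grip_force": force on a finger pad.
Only numpy, scipy, OpenCV 4.12 (cv2) and the standard library are available. Lean on these libraries where they do the work, as an engineer would, in place of code of your own. Each camera call takes 0.05 s, during which the arm holds its last target. There are 200 camera calls.

TASK

One of the three dovetailed track tiles in the wooden bed has been unscrewed from below for repair, but you cannot see which: find it by tugging gently upwards at them, never hard at one that is still screwed down. Lift the free tile straight up until it is wholly clear of its neighbours, then press it down into the blue carrying cradle, track up and tongue under the yellow spring catch, until it is fully home and the catch has snapped back over the tongue. Leave the other two tiles seated and do not disturb the things around.

Things in the scene. Friction and masses are not known exactly. Their poses are not given: they have to be found in the camera images.
- bed: fixed wooden track bed; origin at the centre of its underside, y along the track. Base 75 x 262 x 6 mm, plinth 34 mm wide (x), top (the tiles' seat) 20 mm up. Three tiles in a row between two end pieces of the same height (tops 40 mm up), all dovetailed over their full 20 mm height, about 1.5 mm clearance: a tile can leave only straight up. Before and behind the tiles only the 6 mm base.
- slot_1 (a point): centre of a tile seated in the slot at the bed's -y end, 10 mm above the seat; axes as the bed's; slots 61.5 mm apart
- slot_2 (a point): the same for the middle slot. (Screwed tile: 1.5 mm play upwards, then 4.5 N plus 1.5 N per mm; the free one shows only weight and slight rubbing. Closing fingers may themselves load a tile by some 5 N.)
- slot_3 (a point): the same for the slot at the bed's +y end
- tile_a_center (a point): centre (half-way up) of one of three identical plywood track tiles: body 44 (x) x 60 (y) x 20 mm high, z up, 12 mm dovetail tongue on its +y side, matching socket in its -y side, 4 mm of track on top (look only), about 0.14 kg. Grip across the 44 mm side faces. Names do not tell which slot it lies in, nor which tile is free.
- tile_b_center (a point): centre (half-way up) of one of three identical plywood track tiles: body 44 (x) x 60 (y) x 20 mm high, z up, 12 mm dovetail tongue on its +y side, matching socket in its -y side, 4 mm of track on top (look only), about 0.14 kg. Grip across the 44 mm side faces. Names do not tell which slot it lies in, nor which tile is free.
- tile_c_center (a point): centre (half-way up) of one of three identical plywood track tiles: body 44 (x) x 60 (y) x 20 mm high, z up, 12 mm dovetail tongue on its +y side, matching socket in its -y side, 4 mm of track on top (look only), about 0.14 kg. Grip across the 44 mm side faces. Names do not tell which slot it lies in, nor which tile is free.
- screw_a (a joint): how far one of the two hidden holding screws is pulled up (m); 0 at rest, 0.010 is too far (about 20 N on its tile). The name says nothing of its slot, which varies.
- screw_b (a joint): the same for the other holding screw; the third slot has none
- cradle_seat (a point): centre (half-way up) of a tile fully home in the fixed blue cradle, axes as that tile's (tongue to +y, z up), 30 mm above the bench. A fence 32 mm off on the -y side (2 mm clear of the tile) is 16 mm higher than this point, its top 10 mm leaning out as a lead-in. On +y two ears, 10 mm higher than this point, leave 23 mm for the tongue. Before and behind (x) only a 6 mm base plate, 75 mm wide.
- catch_nose (a point): tip of the yellow spring catch's nose at the cradle's +y side, 12 mm wide: its flat underside is about 2 mm above a seated tongue and overhangs it by 4 mm. Above it a ramp rises 14 mm and recedes 8 mm to +y: a tongue pressed down on it pushes the catch back. The stem is 2 mm clear of the tongue's tip.
- catch (a joint): how far the catch is pushed back towards the cradle's +y (m): 0 is sprung shut, 0.011 its stop; spring 0.9 N plus 0.3 N per mm. The tongue passes at about 4 mm, at some 3 to 15 N of downward push on the tile, which may tip the tile in the grip: then press on its top near the tongue.
- screwdriver: red and black screwdriver, 198 mm long, a bystander; origin at the centre of its underside
- jar: brown jar with a white lid, 38 mm across, 46 mm high, a bystander; origin at the centre of its underside
- tape: roll of green tape, 73 mm across, 18 mm high, a bystander; origin at the centre of its underside
- sanding_block: black rubber sanding block, 42 x 68 x 26 mm, a bystander; origin at the centre of its underside

How it is judged:
By the outcome, as a careful person would: the job done as asked, in the order asked, and still so for the second after the job is handed in, with the robot touching nothing.
It also fails if it takes over 53 s, if anything falls off the work surface, if the arm or the gripper's body presses on something with over 40 N, if the wrist force passes 120 N, or if a joint passes its speed limit or range.

## Working session

There is one attempt and no reset: what is moved stays moved. The work goes in short steps, Python scripts to look and compute and a tool call to move; the robot and the scene stay as the last step left them, time stands still between calls to the robot, and variables do not carry over. Pictures are saved under pics/ and viewed, at most 13 in all, crops included, and the job is handed in when it is done.

Besides the shell and the picture viewer there is one more tool, called after ">>>" as name([rows], argument=value, ...), one row to a line, values as JSON. send_rows: Moves the arm, as the interface text tells. Its arguments: {"type":"object","properties":{"rows":{"type":"array"},"force":{"type":"number"}},"required":["rows"]}

```bash
mkdir -p pics; cat > h.py <<'E'
from station import *
import numpy as np, cv2
def snap(n,f):
    c=camera(n); np.savez(f"pics/{f}.npz",**c); cv2.imwrite(f"pics/{f}.png",cv2.resize(c["frame"][:,:,::-1],(800,600))); return c
def load(f): return dict(np.load(f"pics/{f}.npz"))
def world(c):
    K=c["camera_matrix"];R=cv2.Rodrigues(c["rvec"])[0];z=c["z_map"]
    v,u=np.mgrid[:384,:512]
    p=np.stack([(u-K[0,2])/K[0,0]*z,(v-K[1,2])/K[1,1]*z,z],-1)
    return (p-c["tvec"].reshape(3))@R
def onplane(c,u,v,h):
    K=c["camera_matrix"];R=cv2.Rodrigues(c["rvec"])[0]
    d=R.T@np.linalg.inv(K)@[u,v,1]; o=-R.T@c["tvec"].reshape(3)
    return o+d*(h-o[2])/d[2]
E
python3 - <<'E'
from h import *
for n in("scene","side"):
    c=snap(n,n+"0"); R=cv2.Rodrigues(c["rvec"])[0]; print(n,-R.T@c["tvec"].reshape(3),R.tolist())
print(get_obs())
E
```

```text
scene [-0.10142599  0.86588976  0.6222267 ] [[-0.7282481052605667, -0.6853062423785306, -0.00317038505757683], [-0.3334335656433478, 0.358360906705503, -0.8720088978029827], [0.598729283137845, -0.633981714801167, -0.48947975526165916]]
side [ 0.4716438  -1.10715014  0.54175842] [[0.9971115893452245, -0.07554967129195567, 0.007792660721344949], [-0.02049200711105152, -0.3664050709757461, -0.9302297574297541], [0.07313382280450788, 0.927383184628089, -0.36689490706612826]]
{'time_s': 0.1, 'qpos': array([-1.34159338e+00,  3.00424860e-01,  1.52152093e+00, -3.32361214e-05,
        1.32074969e+00, -6.66175297e-02]), 'joint_vel': array([ 0.00044826, -0.00207029, -0.00255174, -0.0009031 , -0.00012748,
       -0.00025272]), 'tau': array([-3.67060784e-05, -5.32647943e+01, -3.53287590e+01,  7.08615454e-02,
        2.34680978e-02, -6.46499166e-05]), 'ee_pos': array([ 0.16026107, -0.52587091,  0.20493715]), 'eef_rot': array([-3.14049013e+00, -4.12913776e-05,  2.95828701e-01]), 'force': array([-0.15066489, -0.47854584,  0.49144361]), 'moment': array([-0.01438367, -0.02508715, -0.07195744]), 'grip_force': 0.0, 'grip_width': 0.09399520270894365}
```

View pics/scene0.png

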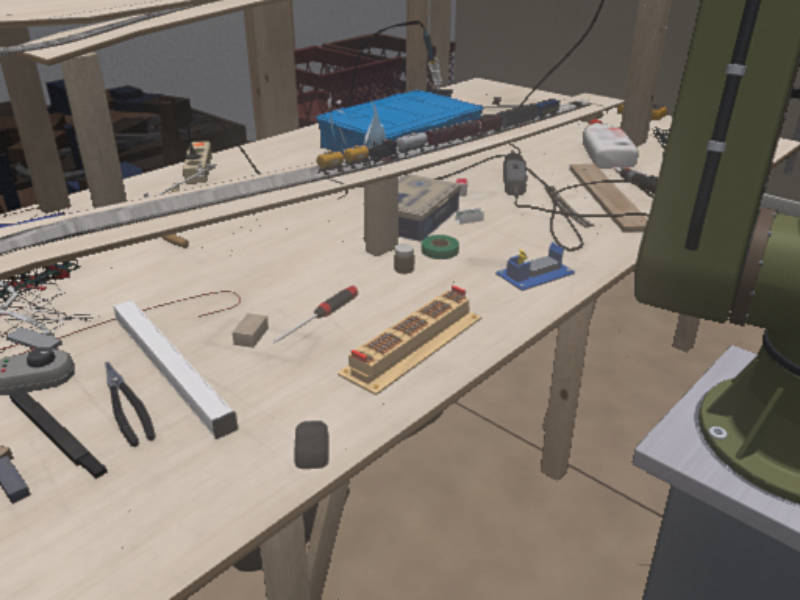

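View pics/side0.png

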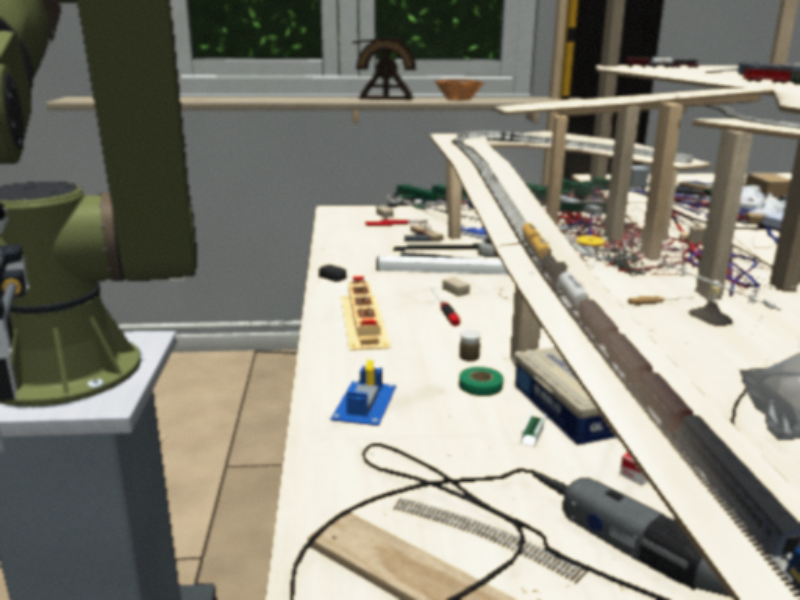

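The scene view shows the bed, with base corners near (340,376), (378,390) and (481,318). The cradle is near (536,268), the jar at (403,258), the tape at (440,245), and the post and raised track lie behind them. I'll take coarse positions first.

```bash
python3 - <<'E'
from h import *
c=load("scene0");W=world(c);np.set_printoptions(precision=4,suppress=True)
def P(u,v,h): print((u,v),"plane",onplane(c,u*.64,v*.64,h),"depth",W[int(v*.64),int(u*.64)])
for u,v in((340,376),(378,390),(481,318)):P(u,v,.006)
for u,v in((360,354),(458,290)):P(u,v,.04)
for u,v in((498,272),(525,288),(574,269)):P(u,v,.006)
for u,v in((521,255),(557,247),(404,250),(440,242),(380,200),(380,180),(250,180),(330,210),(430,190),(540,270)):P(u,v,.03)
# topdown ortho
s=load("side0");Ws=world(s)
for nm,cc,w in(("scene",c,W),("side",s,Ws)):
    m=(cc["z_map"]>0)&(w[...,0]>.2)&(w[...,0]<.9)&(w[...,1]>-.5)&(w[...,1]<.3)&(w[...,2]>.06)
    q=w[m]; print(nm,len(q))
    for y0 in np.arange(-.5,.3,.1):
        k=q[(q[:,1]>=y0)&(q[:,1]<y0+.1)]
        if len(k):print("%.1f"%y0,len(k),k.min(0),k.max(0))
E
```

```text
(340, 376) plane [0.5226 0.3159 0.006 ] depth [0.5306 0.3106 0.0008]
(378, 390) plane [0.4602 0.302  0.006 ] depth [0.4648 0.3001 0.0042]
(481, 318) plane [0.4698 0.053  0.006 ] depth [0.4761 0.0479 0.0026]
(360, 354) plane [0.5054 0.2915 0.04  ] depth [0.4961 0.3015 0.051 ]
(458, 290) plane [0.5182 0.0544 0.04  ] depth [0.5106 0.065  0.0492]
(498, 272) plane [ 0.5425 -0.0937  0.006 ] depth [ 0.5435 -0.0917  0.0067]
(525, 288) plane [ 0.4734 -0.0779  0.006 ] depth [ 0.4759 -0.0818  0.0044]
(574, 269) plane [ 0.4478 -0.1975  0.006 ] depth [ 0.4541 -0.2074  0.0004]
(521, 255) plane [ 0.5253 -0.1379  0.03  ] depth [ 0.5048 -0.1028  0.0509]
(557, 247) plane [ 0.495  -0.2108  0.03  ] depth [ 0.4855 -0.1909  0.0407]
(404, 250) plane [ 0.695  -0.0079  0.03  ] depth [0.6743 0.0172 0.0463]
(440, 242) plane [ 0.668 -0.079  0.03 ] depth [ 0.6947 -0.1088  0.0135]
(380, 200) plane [ 0.8937 -0.1489  0.03  ] depth [ 0.7504 -0.002   0.1155]
(380, 180) plane [ 0.9758 -0.2335  0.03  ] depth [0.7408 0.0071 0.16  ]
(250, 180) plane [ 1.194  -0.0316  0.03  ] depth [0.8091 0.235  0.2065]
(330, 210) plane 
[... 471 characters left out ...]
 [ 0.7374 -0.0999  0.0602] [ 0.8116 -0.0001  0.2089]
-0.0 2373 [0.2    0.     0.0601] [0.8758 0.1    0.5111]
0.1 896 [0.2    0.1    0.1678] [0.8751 0.1999 0.3023]
0.2 817 [0.734  0.2    0.1774] [0.8749 0.2999 0.2128]
side 15268
-0.5 2881 [ 0.2    -0.5     0.1098] [ 0.8999 -0.4     0.5264]
-0.4 2043 [ 0.7558 -0.4     0.12  ] [ 0.8987 -0.3     0.178 ]
-0.3 1597 [ 0.7477 -0.3     0.06  ] [ 0.8906 -0.2     0.1876]
-0.2 2804 [ 0.2001 -0.2     0.06  ] [ 0.885  -0.1     0.5652]
-0.1 4129 [ 0.2    -0.1     0.0601] [ 0.8766 -0.      0.5674]
-0.0 830 [0.2015 0.     0.072 ] [0.8722 0.0999 0.276 ]
0.1 486 [0.7348 0.1    0.1701] [0.8714 0.1999 0.2152]
0.2 498 [0.7349 0.2    0.1785] [0.8708 0.2997 0.212 ]
```

>>> send_rows([
  {"dx": 33, "dy": -21, "dz": -4, "roll": 0, "jaw": -1},
  {"dx": 33, "dy": -21, "dz": -4, "roll": 0, "jaw": -1},
  {"dx": 33, "dy": -21, "dz": -4, "roll": 0, "jaw": -1},
  {"dx": 33, "dy": -21, "dz": -4, "roll": 0, "jaw": -1},
  {"dx": 33, "dy": -21, "dz": -4, "roll": 0, "jaw": -1},
  {"dx": 33, "dy": -21, "dz": -4, "roll": 0, "jaw": -1},
  {"dx": 33, "dy": -21, "dz": -4, "roll": 0, "jaw": -1},
  {"dx": 33, "dy": -21, "dz": -4, "roll": 0, "jaw": -1},
  {"dx": 33, "dy": -21, "dz": -4, "roll": 0, "jaw": -1},
  {"dx": 33, "dy": -21, "dz": -4, "roll": 0, "jaw": -1},
  {"dx": 33, "dy": -21, "dz": -4, "roll": 0, "jaw": -1},
  {"dx": 33, "dy": -21, "dz": -4, "roll": 0, "jaw": -1},
])

```text
time_s: 1.1
ee_pos: [0.4665, -0.1678, 0.2536]
eef_rot: [-3.141, 0.0, 0.296]
force: [-0.3, 0.4, 0.4]
grip_width: 0.0939
grip_force: 0.0
```

>>> send_rows([
  {"dx": 30, "dy": -20, "dz": 0, "roll": 0, "jaw": -1},
  {"dx": 0, "dy": 0, "dz": 0, "roll": -6.1, "jaw": -1},
  {"dx": 0, "dy": 0, "dz": 0, "roll": -6.1, "jaw": -1},
  {"dx": 0, "dy": 0, "dz": 0, "roll": -6.1, "jaw": -1},
  {"dx": 0, "dy": 0, "dz": 0, "roll": -6.1, "jaw": -1},
  {"dx": 0, "dy": 0, "dz": 0, "roll": -6.1, "jaw": -1},
  {"dx": 0, "dy": 0, "dz": 0, "roll": -6.1, "jaw": -1},
  {"dx": 0, "dy": 0, "dz": 0, "roll": -6.1, "jaw": -1},
  {"dx": 0, "dy": 0, "dz": 0, "roll": -6.1, "jaw": -1},
  {"dx": 0, "dy": 0, "dz": 0, "roll": -6.1, "jaw": -1},
  {"dx": 0, "dy": 0, "dz": 0, "roll": -6.1, "jaw": -1},
  {"dx": 0, "dy": 0, "dz": 0, "roll": 0, "jaw": -1},
])

```text
time_s: 2.1
ee_pos: [0.4884, -0.1417, 0.2531]
eef_rot: [-3.141, -0.0, 1.366]
force: [-0.2, 0.1, -0.8]
grip_width: 0.0939
grip_force: 0.0
```

```bash
python3 - <<'E'
from h import *
c=snap("wrist","w1"); o=get_obs();print(o["time_s"],o["ee_pos"],o["eef_rot"],o["qpos"])
R=cv2.Rodrigues(c["rvec"])[0]; print(-R.T@c["tvec"].reshape(3),R[2])
E
```

```text
2.15 [ 0.48842499 -0.141702    0.25322245] [-3.14108535e+00 -5.99021086e-05  1.35878591e+00] [-3.54391060e-01  1.73042745e-01  1.56588323e+00 -1.28703188e-05
  1.40317735e+00 -1.42378512e-01]
[ 0.50553998 -0.0593717   0.43250563] [-0.05873411 -0.27901333 -0.95848937]
```

View pics/w1.png

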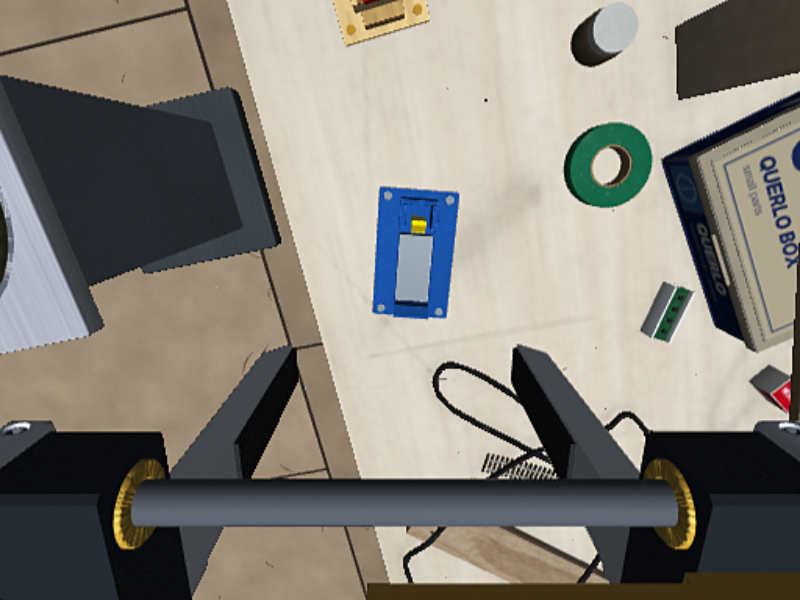

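The wrist view shows the cradle: base corners (379,187), (459,193), (446,318) and (374,313), yellow nose at (418,226) and fence at the bottom (411,310). I'll fit the blue outline, then move over the bed.

```bash
python3 - <<'E'
from h import *
np.set_printoptions(precision=4,suppress=True)
c=load("w1")
co=[onplane(c,u*.64,v*.64,.006)[:2] for u,v in((379,187),(459,193),(446,318),(374,313))];print(np.array(co),np.mean(co,0))
hsv=cv2.cvtColor(c["frame"],cv2.COLOR_RGB2HSV)
m=cv2.inRange(hsv,(100,120,50),(125,255,255)); m[:, :235]=0;m[:,300:]=0;m[:115]=0;m[206:]=0
v,u=np.nonzero(m)
p=np.array([onplane(c,a,b,.006)[:2] for a,b in zip(u,v)],np.float32)
print(cv2.minAreaRect(p*1000))
y=cv2.inRange(hsv,(20,150,120),(35,255,255));y[:, :235]=0;y[:,300:]=0;y[206:]=0;y[:130]=0
v,u=np.nonzero(y);W=world(c);print("yellow",u.min(),u.max(),v.min(),v.max());print(W[y>0].mean(0),W[y>0].min(0),W[y>0].max(0))
for u,v in((397,236),(433,236),(430,302),(396,301)):print("seat",onplane(c,u*.64,v*.64,.02)[:2], W[int(v*.64),int(u*.64)])
for u,v in((415,265),(411,310),(405,203),(435,210)):print(W[int(v*.64),int(u*.64)])
E
```

```text
[[ 0.4789 -0.0736]
 [ 0.5506 -0.0941]
 [ 0.5168 -0.2128]
 [ 0.4468 -0.1927]] [ 0.4982 -0.1433]
((497.3572692871094, -143.51547241210938), (125.52131652832031, 74.3528823852539), 73.93934631347656)
yellow 263 272 141 148
[ 0.5071 -0.11    0.0512] [ 0.4996 -0.1198  0.0062] [ 0.5134 -0.105   0.0579]
seat [ 0.4863 -0.1195] [ 0.4856 -0.1214  0.0067]
seat [ 0.5189 -0.1263] [ 0.5192 -0.1284  0.0069]
seat [ 0.5042 -0.1885] [ 0.5039 -0.1925  0.0056]
seat [ 0.4722 -0.1808] [ 0.472  -0.1788  0.0232]
[ 0.4966 -0.1484  0.0214]
[ 0.4856 -0.1857  0.0398]
[ 0.4999 -0.0891  0.037 ]
[ 0.5237 -0.1005  0.0416]
```

>>> send_rows([
  {"dx": 30, "dy": -1.5, "dz": 0, "roll": -1.2, "jaw": -1},
  {"dx": 40, "dy": 0, "dz": 0, "roll": -1.2, "jaw": -1},
  {"dx": 40, "dy": 0, "dz": 0, "roll": -1.2, "jaw": -1},
  {"dx": 40, "dy": 0, "dz": 0, "roll": -1.2, "jaw": -1},
  {"dx": 40, "dy": 0, "dz": 0, "roll": -1.2, "jaw": -1},
  {"dx": 30, "dy": 0, "dz": 0, "roll": -1.2, "jaw": -1},
  {"dx": 0, "dy": 0, "dz": 0, "roll": -7, "jaw": -1},
  {"dx": 0, "dy": 0, "dz": 0, "roll": 0, "jaw": -1},
])

```text
time_s: 2.82
ee_pos: [0.5215, 0.0772, 0.2531]
eef_rot: [-3.141, 0.0, 1.613]
force: [0.9, -0.5, 0.3]
grip_width: 0.0938
grip_force: 0.0
```

```bash
python3 - <<'E'
from h import *
c=snap("wrist","w2"); o=get_obs();print(o["time_s"],o["ee_pos"],o["eef_rot"])
E
```

```text
2.8667 [0.52154253 0.07608168 0.25320398] [-3.14111994e+00  1.29145423e-04  1.60524886e+00]
```

View pics/w2.png

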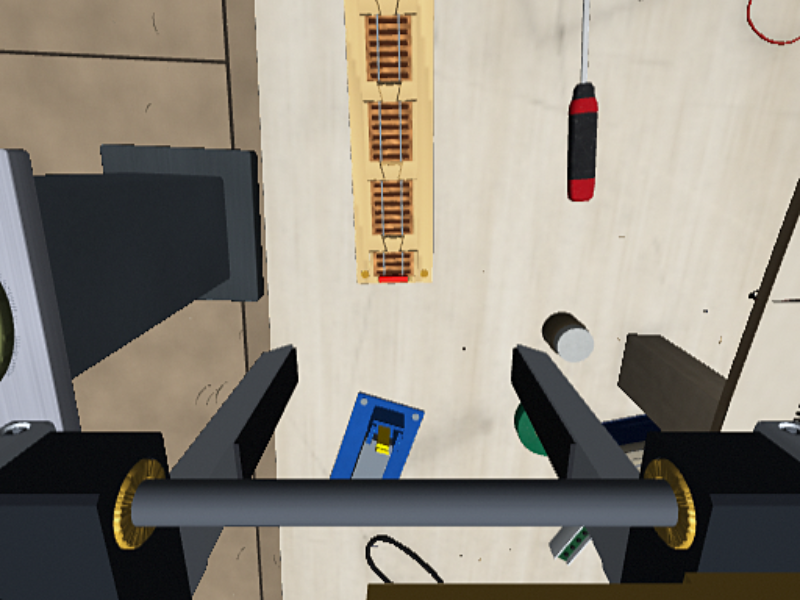

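This view shows the bed with tile track patches at (388,48), (390,131) and (392,208). The near end piece is at (393,265), with a red stop at (393,280). I'll enlarge the joints to see which way the tongues point.

```bash
python3 - <<'E'
from h import *
c=load("w2"); f=c["frame"][0:185,215:290,::-1]
cv2.imwrite("pics/w2c.png",cv2.rotate(cv2.resize(f,None,fx=4.2,fy=4.2,interpolation=cv2.INTER_CUBIC),cv2.ROTATE_90_CLOCKWISE))
E
```

```text
(no output)
```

View pics/w2c.png

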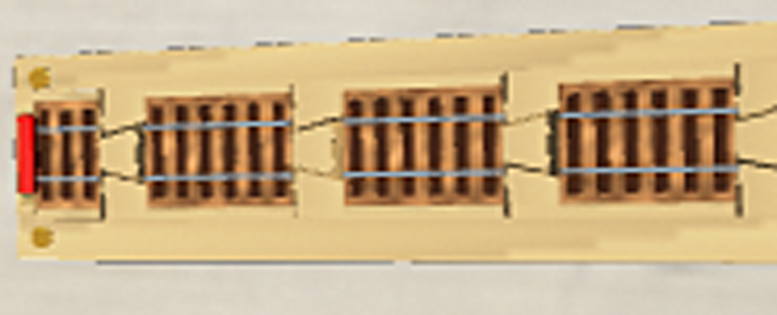

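```bash
python3 - <<'E'
from h import *
np.set_printoptions(precision=4,suppress=True)
c=load("w2")
S=np.array([onplane(c,215+yy/4.2-.4,184.5-xx/4.2,.040)[:2] for xx,yy in((101,152),(295,151),(505,147),(738,141))]);print(S)
d=S[3]-S[0];print(np.linalg.norm(np.diff(S,axis=0),axis=1)); 
# base rectangle fit: yellowish mask on plane .006, edge lines
hsv=cv2.cvtColor(c["frame"],cv2.COLOR_RGB2HSV); W=world(c)
m=cv2.inRange(hsv,(15,70,100),(30,255,255));m[:,:215]=0;m[:,290:]=0;m[185:]=0
E=[]
for v in range(20,175):
    u=np.nonzero(m[v])[0]; E.append(np.r_[onplane(c,u.min()-.5,v,.006)[:2],onplane(c,u.max()+.5,v,.006)[:2]])
E=np.array(E)
for k in(0,2):
    x=E[:,k];y=E[:,k+1];p=np.polyfit(y,x,1);
    for _ in range(3):
        r=x-np.polyval(p,y);g=abs(r)<.0015;p=np.polyfit(y[g],x[g],1)
    print("edge slope",p, "x at .18",np.polyval(p,.18),g.sum())
# bottom edge
u=np.nonzero(m[:, 245:258].any(1))[0].max();print("bottom y",onplane(c,251,u+.5,.006))
E
```

```text
[[0.5103 0.0879]
 [0.5079 0.1499]
 [0.5047 0.211 ]
 [0.501  0.2725]]
[0.062  0.0612 0.0616]
edge slope [-0.0571  0.4789] x at .18 0.46861677422434317 155
edge slope [-0.0581  0.5531] x at .18 0.5426626928572068 155
bottom y [0.5106 0.0645 0.006 ]
```

Bed yaw is 0.058 rad and the tongues point to world +y. Slot centres are about (.5096,.1189), (.5061,.1803) and (.5026,.2417). I'll go down on slot 1, 8 mm towards the tongue.

>>> send_rows([
  {"dx": 26, "dy": -5.5, "dz": 0, "roll": -1.3, "jaw": -1},
  {"dx": 25, "dy": -5.5, "dz": 10, "roll": 0, "jaw": -1},
  {"dx": 0, "dy": 0, "dz": 38, "roll": 0, "jaw": -1},
  {"dx": 0, "dy": 0, "dz": 38, "roll": 0, "jaw": -1},
  {"dx": 0, "dy": 0, "dz": 38, "roll": 0, "jaw": -1},
  {"dx": 0, "dy": 0, "dz": 38, "roll": 0, "jaw": -1},
  {"dx": 0, "dy": 0, "dz": 38, "roll": 0, "jaw": -1},
  {"dx": 0, "dy": 0, "dz": 0, "roll": 0, "jaw": -1},
])

```text
time_s: 3.53
ee_pos: [0.5047, 0.1244, 0.0473]
eef_rot: [-3.131, 0.001, 1.624]
force: [-0.8, -0.0, -1.8]
grip_width: 0.094
grip_force: 0.0
```

```bash
python3 - <<'E'
from h import *
c=snap("wrist","w3"); o=get_obs();print(o["time_s"],o["ee_pos"],o["eef_rot"])
E
```

```text
3.5833 [0.50655216 0.12487827 0.05118927] [-3.13542870e+00  7.90919375e-04  1.62505128e+00]
```

View pics/w3.png

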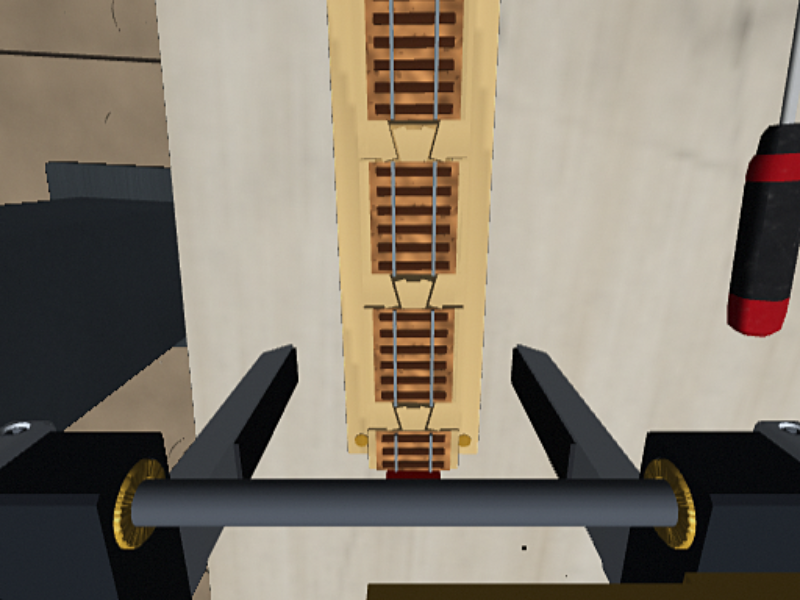

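Wrist view: the fingers straddle tile 1, with the finger midpoint at px 405 and the tile centreline at 413, so about 3 mm more is needed in x. I'll correct that and descend.

>>> send_rows([
  {"dx": 2, "dy": 2.5, "dz": 12, "roll": 0, "jaw": -1},
  {"dx": 0, "dy": 0, "dz": 12, "roll": 0, "jaw": -1},
  {"dx": 0, "dy": 0, "dz": 12, "roll": 0, "jaw": -1},
  {"dx": 0, "dy": 0, "dz": 0, "roll": 0, "jaw": -1},
  {"dx": 0, "dy": 0, "dz": 0, "roll": 0, "jaw": -1},
])

```text
time_s: 4.0
ee_pos: [0.5105, 0.1282, 0.0174]
eef_rot: [-3.141, 0.0, 1.631]
force: [0.8, 0.5, 0.6]
grip_width: 0.094
grip_force: 0.0
```

```bash
python3 - <<'E'
from h import *
o=get_obs();print(o["time_s"],o["ee_pos"],o["eef_rot"],o["force"])
E
```

```text
4.0 [0.5104916  0.12821044 0.01738347] [-3.14107695e+00  7.64770595e-05  1.63054717e+00] [0.77394622 0.46865392 0.60028554]
```

>>> send_rows([
  {"dx": 0, "dy": -1, "dz": 3.5, "roll": 0, "jaw": -1},
  {"dx": 0, "dy": 0, "dz": 0, "roll": 0, "jaw": 1},
  {"dx": 0, "dy": 0, "dz": 0, "roll": 0, "jaw": 1},
  {"dx": 0, "dy": 0, "dz": 0, "roll": 0, "jaw": 1},
  {"dx": 0, "dy": 0, "dz": 0, "roll": 0, "jaw": 1},
  {"dx": 0, "dy": 0, "dz": 0, "roll": 0, "jaw": 1},
  {"dx": 0, "dy": 0, "dz": 0, "roll": 0, "jaw": 1},
  {"dx": 0, "dy": 0, "dz": 0, "roll": 0, "jaw": 1},
  {"dx": 0, "dy": 0, "dz": 0, "roll": 0, "jaw": 1},
], force=20)

```text
time_s: 4.75
ee_pos: [0.5095, 0.1282, 0.014]
eef_rot: [-3.141, -0.0, 1.631]
force: [-2.0, -0.1, 0.7]
grip_width: 0.0439
grip_force: 0.7
```

>>> send_rows([
  {"dx": 0, "dy": 0, "dz": 0, "roll": 0, "jaw": 1},
  {"dx": 0, "dy": 0, "dz": 0, "roll": 0, "jaw": 1},
  {"dx": 0, "dy": 0, "dz": 0, "roll": 0, "jaw": 1},
])

```text
time_s: 5.0
ee_pos: [0.5095, 0.1282, 0.014]
eef_rot: [-3.142, 0.0, 1.631]
force: [-0.7, -0.0, 1.4]
grip_width: 0.0436
grip_force: 20.0
```

>>> send_rows([
  {"dx": 0, "dy": 0, "dz": -1, "roll": 0, "jaw": 1},
  {"dx": 0, "dy": 0, "dz": -1, "roll": 0, "jaw": 1},
  {"dx": 0, "dy": 0, "dz": -1, "roll": 0, "jaw": 1},
  {"dx": 0, "dy": 0, "dz": 0, "roll": 0, "jaw": 1},
  {"dx": 0, "dy": 0, "dz": 0, "roll": 0, "jaw": 1},
])

```text
time_s: 5.42
ee_pos: [0.5094, 0.1282, 0.0167]
eef_rot: [-3.141, 0.0, 1.631]
force: [3.1, -0.5, -7.7]
grip_width: 0.0438
grip_force: 20.0
```

Slot 1 loads up by about 9 N at 2.7 mm, so it is screwed down. I'll set it back, open, and move along to slot 2.

>>> send_rows([
  {"dx": 0, "dy": 0, "dz": 1.5, "roll": 0, "jaw": 1},
  {"dx": 0, "dy": 0, "dz": 1.5, "roll": 0, "jaw": 1},
  {"dx": 0, "dy": 0, "dz": 0, "roll": 0, "jaw": -1},
  {"dx": 0, "dy": 0, "dz": 0, "roll": 0, "jaw": -1},
  {"dx": 0, "dy": 0, "dz": 0, "roll": 0, "jaw": -1},
  {"dx": 0, "dy": 0, "dz": 0, "roll": 0, "jaw": -1},
  {"dx": 20.5, "dy": 0, "dz": 0, "roll": 0, "jaw": -1},
  {"dx": 20.5, "dy": 0, "dz": 0, "roll": 0, "jaw": -1},
  {"dx": 20.5, "dy": 0, "dz": 0, "roll": 0, "jaw": -1},
  {"dx": 0, "dy": 0, "dz": 0, "roll": 0, "jaw": -1},
  {"dx": 0, "dy": 0, "dz": 0, "roll": 0, "jaw": -1},
])

```text
time_s: 6.33
ee_pos: [0.5057, 0.1901, 0.014]
eef_rot: [3.141, 0.0, 1.633]
force: [-1.2, -0.7, -0.4]
grip_width: 0.094
grip_force: 0.0
```

>>> send_rows([
  {"dx": 0, "dy": 0, "dz": 0, "roll": 0, "jaw": 1},
  {"dx": 0, "dy": 0, "dz": 0, "roll": 0, "jaw": 1},
  {"dx": 0, "dy": 0, "dz": 0, "roll": 0, "jaw": 1},
  {"dx": 0, "dy": 0, "dz": 0, "roll": 0, "jaw": 1},
  {"dx": 0, "dy": 0, "dz": 0, "roll": 0, "jaw": 1},
  {"dx": 0, "dy": 0, "dz": 0, "roll": 0, "jaw": 1},
  {"dx": 0, "dy": 0, "dz": 0, "roll": 0, "jaw": 1},
  {"dx": 0, "dy": 0, "dz": 0, "roll": 0, "jaw": 1},
  {"dx": 0, "dy": 0, "dz": 0, "roll": 0, "jaw": 1},
  {"dx": 0, "dy": 0, "dz": 0, "roll": 0, "jaw": 1},
  {"dx": 0, "dy": 0, "dz": 0, "roll": 0, "jaw": 1},
])

```text
time_s: 7.25
ee_pos: [0.5058, 0.1896, 0.0139]
eef_rot: [-3.141, 0.0, 1.631]
force: [-1.1, -1.5, 0.9]
grip_width: 0.0441
grip_force: 20.0
```

>>> send_rows([
  {"dx": 0, "dy": 0, "dz": -1, "roll": 0, "jaw": 1},
  {"dx": 0, "dy": 0, "dz": -1, "roll": 0, "jaw": 1},
  {"dx": 0, "dy": 0, "dz": -1, "roll": 0, "jaw": 1},
  {"dx": 0, "dy": 0, "dz": 0, "roll": 0, "jaw": 1},
  {"dx": 0, "dy": 0, "dz": 0, "roll": 0, "jaw": 1},
])

```text
time_s: 7.67
ee_pos: [0.5057, 0.1895, 0.0167]
eef_rot: [-3.141, 0.0, 1.631]
force: [2.1, 0.6, -7.2]
grip_width: 0.0437
grip_force: 20.0
```

Slot 2 is screwed down too. On to slot 3.

>>> send_rows([
  {"dx": 0, "dy": 0, "dz": 1.5, "roll": 0, "jaw": 1},
  {"dx": 0, "dy": 0, "dz": 1.5, "roll": 0, "jaw": 1},
  {"dx": 0, "dy": 0, "dz": 0, "roll": 0, "jaw": -1},
  {"dx": 0, "dy": 0, "dz": 0, "roll": 0, "jaw": -1},
  {"dx": 0, "dy": 0, "dz": 0, "roll": 0, "jaw": -1},
  {"dx": 0, "dy": 0, "dz": 0, "roll": 0, "jaw": -1},
  {"dx": 20.5, "dy": 0, "dz": 0, "roll": 0, "jaw": -1},
  {"dx": 20.5, "dy": 0, "dz": 0, "roll": 0, "jaw": -1},
  {"dx": 20.5, "dy": 0, "dz": 0, "roll": 0, "jaw": -1},
  {"dx": 0, "dy": 0, "dz": 0, "roll": 0, "jaw": -1},
  {"dx": 0, "dy": 0, "dz": 0, "roll": 0, "jaw": -1},
])

```text
time_s: 8.58
ee_pos: [0.502, 0.2515, 0.0139]
eef_rot: [3.141, -0.0, 1.632]
force: [0.3, 0.2, -0.4]
grip_width: 0.0938
grip_force: 0.0
```

>>> send_rows([
  {"dx": 0, "dy": 0, "dz": 0, "roll": 0, "jaw": 1},
  {"dx": 0, "dy": 0, "dz": 0, "roll": 0, "jaw": 1},
  {"dx": 0, "dy": 0, "dz": 0, "roll": 0, "jaw": 1},
  {"dx": 0, "dy": 0, "dz": 0, "roll": 0, "jaw": 1},
  {"dx": 0, "dy": 0, "dz": 0, "roll": 0, "jaw": 1},
  {"dx": 0, "dy": 0, "dz": 0, "roll": 0, "jaw": 1},
  {"dx": 0, "dy": 0, "dz": 0, "roll": 0, "jaw": 1},
  {"dx": 0, "dy": 0, "dz": 0, "roll": 0, "jaw": 1},
  {"dx": 0, "dy": 0, "dz": 0, "roll": 0, "jaw": 1},
  {"dx": 0, "dy": 0, "dz": 0, "roll": 0, "jaw": 1},
  {"dx": 0, "dy": 0, "dz": 0, "roll": 0, "jaw": 1},
])

```text
time_s: 9.5
ee_pos: [0.5021, 0.2509, 0.014]
eef_rot: [-3.142, 0.0, 1.631]
force: [0.4, -0.6, 1.0]
grip_width: 0.0438
grip_force: 20.0
```

>>> send_rows([
  {"dx": 0, "dy": 0, "dz": -1, "roll": 0, "jaw": 1},
  {"dx": 0, "dy": 0, "dz": -1, "roll": 0, "jaw": 1},
  {"dx": 0, "dy": 0, "dz": -1, "roll": 0, "jaw": 1},
  {"dx": 0, "dy": 0, "dz": 0, "roll": 0, "jaw": 1},
  {"dx": 0, "dy": 0, "dz": 0, "roll": 0, "jaw": 1},
])

```text
time_s: 9.92
ee_pos: [0.5022, 0.251, 0.017]
eef_rot: [3.142, 0.0, 1.631]
force: [-0.6, -0.8, -1.1]
grip_width: 0.0438
grip_force: 20.0
```

Slot 3 is the free one. I'll firm the grip and lift straight up.

>>> send_rows([
  {"dx": 0, "dy": 0, "dz": 0, "roll": 0, "jaw": 1},
  {"dx": 0, "dy": 0, "dz": -3, "roll": 0, "jaw": 1},
  {"dx": 0, "dy": 0, "dz": -5, "roll": 0, "jaw": 1},
  {"dx": 0, "dy": 0, "dz": -5, "roll": 0, "jaw": 1},
  {"dx": 0, "dy": 0, "dz": -5, "roll": 0, "jaw": 1},
  {"dx": 0, "dy": 0, "dz": -6, "roll": 0, "jaw": 1},
  {"dx": 0, "dy": 0, "dz": -8, "roll": 0, "jaw": 1},
  {"dx": 0, "dy": 0, "dz": -12, "roll": 0, "jaw": 1},
  {"dx": 0, "dy": 0, "dz": -16, "roll": 0, "jaw": 1},
  {"dx": 0, "dy": 0, "dz": -20, "roll": 0, "jaw": 1},
  {"dx": 0, "dy": 0, "dz": -10, "roll": 0, "jaw": 1},
  {"dx": 0, "dy": 0, "dz": 0, "roll": 0, "jaw": 1},
], force=45)

```text
time_s: 10.92
ee_pos: [0.5033, 0.2515, 0.1099]
eef_rot: [3.137, -0.002, 1.631]
force: [-0.8, -0.2, -1.9]
grip_width: 0.0436
grip_force: 45.0
```

```bash
python3 - <<'E'
from h import *
c=snap("wrist","w4"); o=get_obs();print(o["time_s"],o["ee_pos"],o["eef_rot"],o["force"],o["grip_width"])
E
```

```text
10.9667 [0.50261039 0.25118688 0.10810026] [ 3.13943076e+00 -7.48095541e-04  1.63104582e+00] [-0.07213249  0.00660774 -1.76400607] 0.044025998955441896
```

View pics/w4.png

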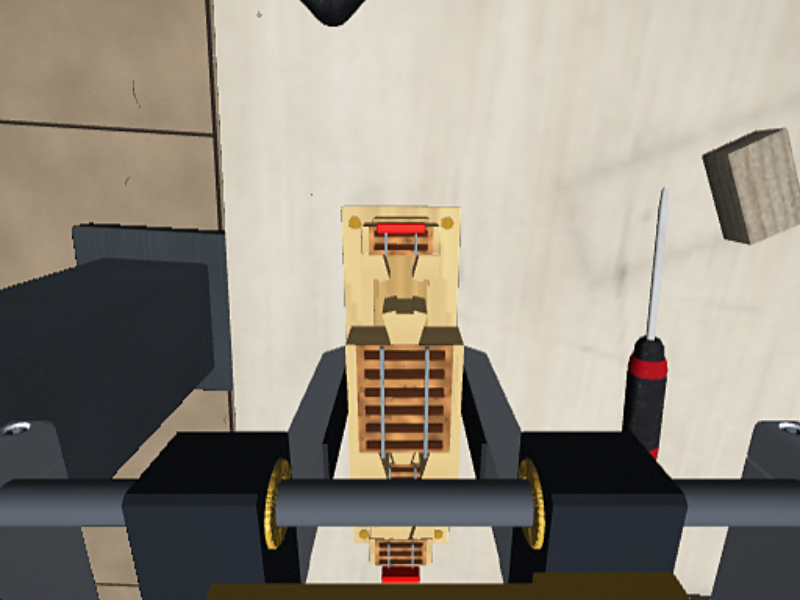

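The tile is held level, with its body front edge at row 345 (cols 348–463) and its tongue tip at about (404,312). I'll work out the tile in the tool frame and the moves to the cradle.

```bash
python3 - <<'E'
from h import *
np.set_printoptions(precision=4,suppress=True)
c=load("w4"); tcp=np.array([.50261,.25119,.1081]); W=world(c)
h=tcp[2]-.014+.040
print(W[int(325*.64),int(404*.64)],W[int(400*.64),int(404*.64)],h)
for u,v in((348,345),(463,345),(404,345),(388,313),(421,313),(404,313)):
    d=(onplane(c,u*.64,v*.64,h)-tcp)[:2]; y=1.631; print((u,v),d@[np.cos(y),np.sin(y)],d@[np.sin(y),-np.cos(y)])
E
```

```text
[0.5012 0.2794 0.1355] [0.503  0.2496 0.1369] 0.1341
(348, 345) 0.01985075929600866 -0.020309579497973556
(463, 345) 0.01972391944620049 0.022731939862760682
(404, 345) 0.019789033823497185 0.0006361889192089916
(388, 313) 0.03241915056037695 -0.005210465729438393
(421, 313) 0.03238800752723754 0.006875657304222753
(404, 313) 0.03240405366651139 0.000648402155030245
```

>>> send_rows([
  {"dx": -18, "dy": -1.2, "dz": 0, "roll": 0, "jaw": 1},
  {"dx": -36, "dy": -2.6, "dz": 0, "roll": 0, "jaw": 1},
  {"dx": -38, "dy": -2.6, "dz": 0, "roll": 0, "jaw": 1},
  {"dx": -38, "dy": -2.6, "dz": 0, "roll": 0, "jaw": 1},
  {"dx": -38, "dy": -2.6, "dz": 0, "roll": 0, "jaw": 1},
  {"dx": -38, "dy": -2.6, "dz": 0, "roll": 0, "jaw": 1},
  {"dx": -38, "dy": -2.6, "dz": 0, "roll": 0, "jaw": 1},
  {"dx": -38, "dy": -2.6, "dz": 0, "roll": 0, "jaw": 1},
  {"dx": -38, "dy": -2.6, "dz": 0, "roll": 0, "jaw": 1},
  {"dx": -38, "dy": -2.6, "dz": 0, "roll": 0, "jaw": 1},
  {"dx": -24, "dy": -2.6, "dz": 0, "roll": 0, "jaw": 1},
  {"dx": -13, "dy": -1.2, "dz": 0, "roll": 0, "jaw": 1},
])

```text
time_s: 11.97
ee_pos: [0.4967, -0.1475, 0.1059]
eef_rot: [-3.14, -0.0, 1.629]
force: [0.4, 0.6, -1.2]
grip_width: 0.0434
grip_force: 45.0
```

>>> send_rows([
  {"dx": 0, "dy": 0, "dz": 0, "roll": 6.5, "jaw": 1},
  {"dx": 0, "dy": 0, "dz": 0, "roll": 6.5, "jaw": 1},
  {"dx": 0, "dy": 0, "dz": 0, "roll": 6.5, "jaw": 1},
  {"dx": 0, "dy": 0, "dz": 0, "roll": 0, "jaw": 1},
  {"dx": 0, "dy": 0, "dz": 0, "roll": 0, "jaw": 1},
  {"dx": 0, "dy": 0, "dz": 0, "roll": 0, "jaw": 1},
])

```text
time_s: 12.47
ee_pos: [0.4975, -0.1446, 0.1066]
eef_rot: [-3.141, -0.0, 1.295]
force: [0.4, 0.4, -1.8]
grip_width: 0.0437
grip_force: 45.0
```

```bash
python3 - <<'E'
from h import *
c=snap("wrist","w5"); o=get_obs();print(o["time_s"],o["ee_pos"],o["eef_rot"],o["force"],o["grip_width"])
cv2.imwrite("pics/w5c.png",cv2.resize(c["frame"][100:300,160:360,::-1],(600,600),interpolation=cv2.INTER_CUBIC))
E
```

```text
12.5167 [ 0.49752576 -0.1446547   0.10670505] [-3.14117248e+00 -8.54607659e-05  1.29423828e+00] [-0.08625725 -1.52192561 -1.36523399] 0.04353379884426719
```

View pics/w5c.png

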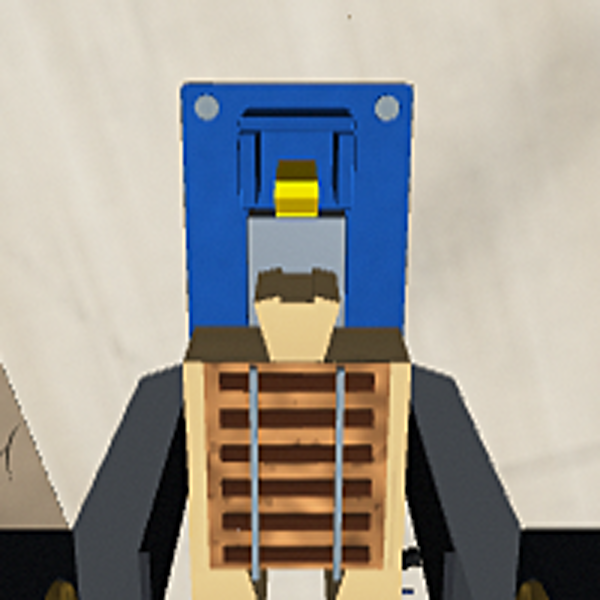

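The crop shows the tile squarely over the cradle, with the nose tip edge at (297,217), base corners at (182,84) and (412,84), and the tongue tip at (298,300). I'll compute the residuals.

```bash
python3 - <<'E'
from h import *
np.set_printoptions(precision=4,suppress=True)
c=load("w5"); tcp=np.array([.49753,-.14465,.1067]); y=1.2942; ax=np.array([[np.cos(y),np.sin(y)],[np.sin(y),-np.cos(y)]])
def L(n,u,v,h): print(n,1000*ax@(onplane(c,160+u/3-.33,100+v/3-.33,h)-tcp)[:2])
L("nose tip L",275,217,.043);L("nose tip R",318,217,.043)
L("nose top front",296,180,.056);L("nose top back",296,160,.056)
L("base BL",182,84,.006);L("base BR",412,84,.006);L("side L",189,320,.006);L("side R",405,320,.006)
L("ear in L",258,130,.04);L("ear in R",333,130,.04);L("ear in L2",258,208,.02);L("pad L",249,218,.02);L("pad R",345,218,.02)
h=tcp[2]+.026
L("tile FL",184,362,h);L("tile FR",410,362,h);L("tongue",298,301,h);L("tongueL",258,296,h);L("tongueR",340,296,h)
E
```

```text
nose tip L [28.9016 -6.4866]
nose tip R [28.899   5.9825]
nose top front [42.1195 -0.3809]
nose top back [47.5614 -0.3786]
base BL [ 64.0046 -36.857 ]
base BR [63.9851 36.6685]
side L [-16.0079 -37.5003]
side R [-16.0198  37.2974]
ear in L [ 53.6048 -11.2236]
ear in R [53.5996 10.1602]
ear in L2 [ 26.5869 -12.4425]
pad L [ 23.3479 -15.3428]
pad R [23.3416 15.1413]
tile FL [ 20.7542 -21.8773]
tile FR [20.7482 21.6042]
tongue [33.1147  0.054 ]
tongueL [34.1059 -7.4646]
tongueR [34.1033  7.9477]
```

Residuals are under 0.5 mm in every direction. I'll lower the tile straight down, with maximum grip for pressing.

>>> send_rows([
  {"dx": 0, "dy": -0.2, "dz": 10, "roll": 0, "jaw": 1},
  {"dx": 0, "dy": 0, "dz": 15, "roll": 0, "jaw": 1},
  {"dx": 0, "dy": 0, "dz": 15, "roll": 0, "jaw": 1},
  {"dx": 0, "dy": 0, "dz": 10, "roll": 0, "jaw": 1},
  {"dx": 0, "dy": 0, "dz": 5, "roll": 0, "jaw": 1},
  {"dx": 0, "dy": 0, "dz": 2, "roll": 0, "jaw": 1},
  {"dx": 0, "dy": 0, "dz": 2, "roll": 0, "jaw": 1},
  {"dx": 0, "dy": 0, "dz": 2, "roll": 0, "jaw": 1},
  {"dx": 0, "dy": 0, "dz": 0, "roll": 0, "jaw": 1},
], force=60)

```text
time_s: 13.27
ee_pos: [0.4975, -0.145, 0.0461]
eef_rot: [3.141, 0.0, 1.291]
force: [-0.4, -0.1, -2.2]
grip_width: 0.0435
grip_force: 60.0
```

>>> send_rows([
  {"dx": 0, "dy": 0, "dz": 2, "roll": 0, "jaw": 1},
  {"dx": 0, "dy": 0, "dz": 2, "roll": 0, "jaw": 1},
  {"dx": 0, "dy": 0, "dz": 2, "roll": 0, "jaw": 1},
  {"dx": 0, "dy": 0, "dz": 2, "roll": 0, "jaw": 1},
  {"dx": 0, "dy": 0, "dz": 2, "roll": 0, "jaw": 1},
])

```text
time_s: 13.68
ee_pos: [0.4979, -0.1452, 0.0366]
eef_rot: [3.14, 0.0, 1.291]
force: [-4.5, -1.4, 17.7]
grip_width: 0.0437
grip_force: 60.0
```

```bash
python3 - <<'E'
from h import *
c=snap("wrist","w6"); s=snap("side","s6"); o=get_obs();print(o["time_s"],o["ee_pos"],o["force"],o["moment"])
a=cv2.resize(c["frame"][130:290,180:340,::-1],(600,600),interpolation=cv2.INTER_CUBIC)
b=cv2.resize(s["frame"][215:280,200:265,::-1],(200,200),interpolation=cv2.INTER_CUBIC)
z=np.zeros((600,800,3),np.uint8);z[:,:600]=a;z[:200,600:]=b;cv2.imwrite("pics/w6c.png",z)
E
```

```text
13.7833 [ 0.49759402 -0.14515771  0.03609748] [ 0.42900406 -2.39055289 -0.63064111] [-0.4536316  -0.12679188 -0.06020711]
```

View pics/w6c.png

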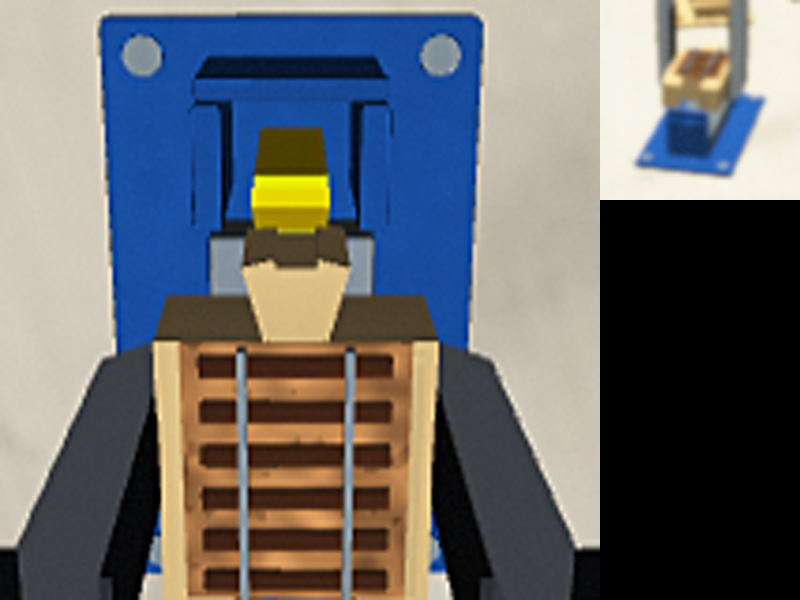

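The tongue tip is now riding on the nose face at (290,230), the force has dropped and the tile is still level. I'll keep going down.

>>> send_rows([
  {"dx": 0, "dy": 0, "dz": 2, "roll": 0, "jaw": 1},
  {"dx": 0, "dy": 0, "dz": 2, "roll": 0, "jaw": 1},
  {"dx": 0, "dy": 0, "dz": 2, "roll": 0, "jaw": 1},
  {"dx": 0, "dy": 0, "dz": 2, "roll": 0, "jaw": 1},
  {"dx": 0, "dy": 0, "dz": 2, "roll": 0, "jaw": 1},
])

```text
time_s: 14.2
ee_pos: [0.4975, -0.1447, 0.0257]
eef_rot: [3.142, -0.0, 1.291]
force: [1.3, 1.6, 1.5]
grip_width: 0.0436
grip_force: 60.0
```

>>> send_rows([
  {"dx": 0, "dy": 0, "dz": 2, "roll": 0, "jaw": 1},
  {"dx": 0, "dy": 0, "dz": 2, "roll": 0, "jaw": 1},
  {"dx": 0, "dy": 0, "dz": 2, "roll": 0, "jaw": 1},
  {"dx": 0, "dy": 0, "dz": 1.5, "roll": 0, "jaw": 1},
  {"dx": 0, "dy": 0, "dz": 0, "roll": 0, "jaw": 1},
])

```text
time_s: 14.62
ee_pos: [0.4975, -0.1446, 0.0181]
eef_rot: [3.142, -0.001, 1.291]
force: [3.1, 4.7, -0.8]
grip_width: 0.0436
grip_force: 60.0
```

>>> send_rows([
  {"dx": 0, "dy": 0, "dz": 1.5, "roll": 0, "jaw": 1},
  {"dx": 0, "dy": 0, "dz": 1, "roll": 0, "jaw": 1},
  {"dx": 0, "dy": 0, "dz": 1, "roll": 0, "jaw": 1},
  {"dx": 0, "dy": 0, "dz": 0, "roll": 0, "jaw": 1},
  {"dx": 0, "dy": 0, "dz": 0, "roll": 0, "jaw": 1},
])

```text
time_s: 15.03
ee_pos: [0.4975, -0.1445, 0.0147]
eef_rot: [-3.142, -0.001, 1.291]
force: [1.9, 6.3, 0.7]
grip_width: 0.0439
grip_force: 60.0
```

>>> send_rows([
  {"dx": 0, "dy": 0, "dz": 0.7, "roll": 0, "jaw": 1},
  {"dx": 0, "dy": 0, "dz": 0, "roll": 0, "jaw": 1},
  {"dx": 0, "dy": 0, "dz": 0, "roll": 0, "jaw": 1},
])

```text
time_s: 15.28
ee_pos: [0.4975, -0.1445, 0.014]
eef_rot: [-3.142, -0.001, 1.291]
force: [3.1, 6.3, 2.0]
grip_width: 0.0437
grip_force: 60.0
```

```bash
python3 - <<'E'
from h import *
c=snap("wrist","w7"); o=get_obs();print(o["time_s"],o["ee_pos"],o["force"],o["moment"])
a=cv2.resize(c["frame"][130:290,180:340,::-1],(600,600),interpolation=cv2.INTER_CUBIC)
cv2.imwrite("pics/w7c.png",a)
E
```

```text
15.3333 [ 0.49750093 -0.14448714  0.01404337] [2.57953612 5.96003134 1.34184891] [ 1.00844326e+00 -4.89337108e-01  9.90807410e-04]
```

View pics/w7c.png

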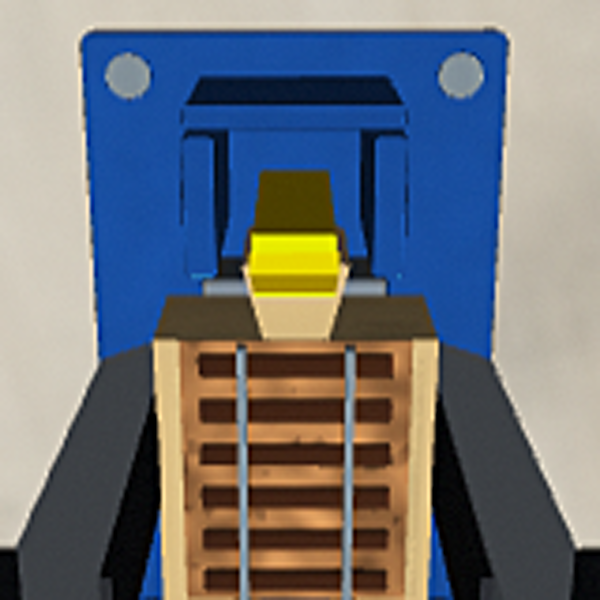

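The yellow nose now overlaps the tongue at (293,270). A side force of about 6.5 N from the fence remains, so I'll ease off towards +y and press a little further.

>>> send_rows([
  {"dx": 0.6, "dy": 0, "dz": 0, "roll": 0, "jaw": 1},
  {"dx": 0, "dy": 0, "dz": 0.6, "roll": 0, "jaw": 1},
  {"dx": 0, "dy": 0, "dz": 0, "roll": 0, "jaw": 1},
  {"dx": 0, "dy": 0, "dz": 0, "roll": 0, "jaw": 1},
])

```text
time_s: 15.67
ee_pos: [0.4976, -0.1443, 0.0139]
eef_rot: [-3.142, -0.0, 1.291]
force: [-0.1, 3.5, 6.0]
grip_width: 0.0437
grip_force: 60.0
```

>>> send_rows([
  {"dx": 0, "dy": 0, "dz": 0.7, "roll": 0, "jaw": 1},
  {"dx": 0, "dy": 0, "dz": 0, "roll": 0, "jaw": 1},
  {"dx": 0, "dy": 0, "dz": 0, "roll": 0, "jaw": 1},
])

```text
time_s: 15.92
ee_pos: [0.4976, -0.1443, 0.0139]
eef_rot: [3.141, -0.0, 1.291]
force: [-5.8, 5.2, 17.0]
grip_width: 0.0436
grip_force: 60.0
```

There is a hard stop at exactly the seated height. I'll release, rise and check.

>>> send_rows([
  {"dx": 0, "dy": 0, "dz": -1, "roll": 0, "jaw": 1},
  {"dx": 0, "dy": 0, "dz": 0, "roll": 0, "jaw": -1},
  {"dx": 0, "dy": 0, "dz": 0, "roll": 0, "jaw": -1},
  {"dx": 0, "dy": 0, "dz": 0, "roll": 0, "jaw": -1},
  {"dx": 0, "dy": 0, "dz": 0, "roll": 0, "jaw": -1},
  {"dx": 0, "dy": 0, "dz": -10, "roll": 0, "jaw": -1},
  {"dx": 0, "dy": 0, "dz": -30, "roll": 0, "jaw": -1},
  {"dx": 0, "dy": 0, "dz": -38, "roll": 0, "jaw": -1},
  {"dx": 0, "dy": 0, "dz": -38, "roll": 0, "jaw": -1},
  {"dx": -15, "dy": 0, "dz": -30, "roll": 0, "jaw": -1},
  {"dx": 0, "dy": 0, "dz": 0, "roll": 0, "jaw": -1},
  {"dx": 0, "dy": 0, "dz": 0, "roll": 0, "jaw": -1},
])

```text
time_s: 16.92
ee_pos: [0.4938, -0.1594, 0.1619]
eef_rot: [3.138, 0.0, 1.29]
force: [-0.8, 0.5, -0.9]
grip_width: 0.094
grip_force: 0.0
```

```bash
python3 - <<'E'
from h import *
np.set_printoptions(precision=4,suppress=True)
c=snap("wrist","w8"); s=snap("scene","s8"); o=get_obs();print(o["time_s"],o["ee_pos"],o["grip_width"])
W=world(c)
y=1.291;ex=np.array([np.sin(y),-np.cos(y)]);ey=np.array([np.cos(y),np.sin(y)])
q=W-np.r_[.4951,-.1533,0]; lx=q[...,:2]@ex;ly=q[...,:2]@ey
for nm,xm,y0,y1 in(("side rail L",(-.021,-.018),-.028,-.015),("L front",(-.021,-.018),.015,.028),("R back",(.018,.021),-.028,-.015),("R front",(.018,.021),.015,.028)):
    m=(lx>xm[0])&(lx<xm[1])&(ly>y0)&(ly<y1); print(nm,m.sum(),np.median(W[m][:,2]))
m=(abs(lx)<.02)&(ly>-.05)&(ly<.06)
v,u=np.nonzero(m);print(u.min(),u.max(),v.min(),v.max())
a=cv2.resize(c["frame"][110:260,180:330,::-1],(500,500),interpolation=cv2.INTER_CUBIC)
b=cv2.resize(s["frame"][160:260,210:380,::-1],(300,176),interpolation=cv2.INTER_CUBIC)
z=np.zeros((500,800,3),np.uint8);z[:,:500]=a;z[:176,500:]=b;cv2.imwrite("pics/w8c.png",z)
E
```

```text
17.0167 [ 0.493  -0.1586  0.1593] 0.09413391308047547
side rail L 31 0.040012077853870724
L front 357 0.2758498237805984
R back 23 0.039711609501724254
R front 366 0.27589997577047387
186 341 122 383
```

View pics/w8c.png

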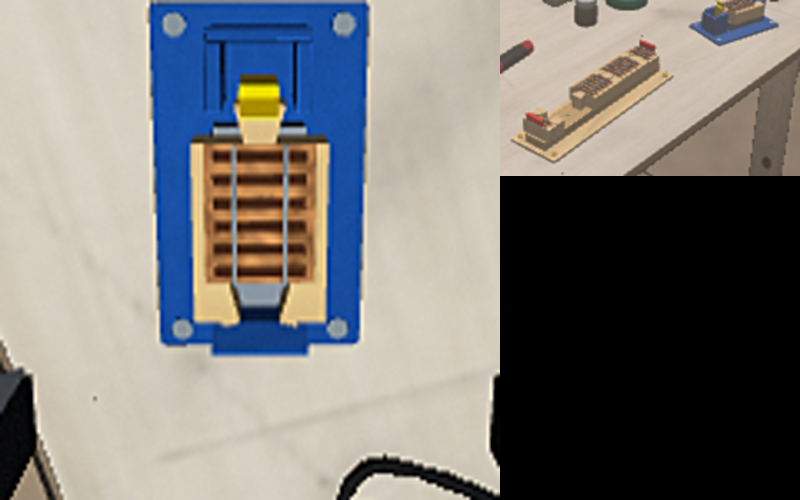

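The tile sits square in the cradle with the nose over the tongue at (260,105), and the other two tiles are still seated. The front samples landed on the gripper, so I'll recheck that height before handing in.

```bash
python3 - <<'E'
from h import *
c=load("w8");W=world(c);y=1.291
q=W[...,:2]-[.4951,-.1533];lx=q@[np.sin(y),-np.cos(y)];ly=q@[np.cos(y),np.sin(y)]
for a in(-1,1):
    for y0 in(-.025,.012):
        m=(lx*a>.0175)&(lx*a<.0205)&(ly>y0)&(ly<y0+.013)&(W[...,2]<.1);print(a,y0,m.sum(),np.median(W[m][:,2]))
m=(W[...,2]>.033)&(W[...,2]<.048)&(abs(lx)<.003)&(ly>.031)&(ly<.037);print("tongue",np.median(W[m][:,2]),m.sum())
if abs(np.median(W[m][:,2])-.04)<.0025: print(hand_in())
E
```

```text
-1 -0.025 31 0.039906253159411445
-1 0.012 35 0.040012960231000975
1 -0.025 34 0.03986742344148696
1 0.012 25 0.04004553010905512
tongue 0.03985697953441575 31
the job is handed in; nothing more can be done
None
```

The free tile was the one in slot 3 (the bed's +y end); it is now fully home in the cradle with the catch snapped over its tongue, slots 1 and 2 are still seated, and the job is handed in at about 17 s.

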